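Draw the glass plate out of the reader and bolt it in

ROBOT

A 6-joint arm with a two-finger parallel gripper is mounted at the origin on the work surface. World frame = base frame: x ahead of the robot, y to its left, z up, the work surface at z = 0. Lengths are in mm, angles in degrees, forces in N, time in s.
With the tool pointing down it reaches from about 350 to 850 mm from the base axis. Payload 8.1 kg.
Tool frame: the origin (TCP) lies between the finger pads; the fingertips stand 25 mm ahead of it and the grasp point (between the pads) lies 6 mm ahead of it (r.tcp_to_tips is the distance from the TCP to the fingertips, in mm); z points along the fingers, y is the line along which they close (so a half turn about z gives the same grasp; the last joint's range is limited). The gripper opens to 85 mm and grips with 20 to 120 N. Pads are 22 mm wide; open, the fingers measure 114 mm over their backs; the gripper's body (76 mm by 85 mm) begins 54 mm behind the grasp point. The pads swing forward as they close: fully open they stand 13 mm farther back than shut.
Start: joints at [-76.284, 7.471, 85.268, -0, 87.261, -4.893], TCP at [191.492, -568.627, 256.292] pointing down, gripper open.
Joint ranges: [-169.43, 169.43], [-51.17, 129.36], [1.28, 143.12], [-76.62, 256.62], [0, 156.53], [-152.29, 152.29]. Speed limits (degrees/s): [136.94, 136.94, 159.86, 180, 180, 180].

INTERFACE

Orientations are given as [roll, pitch, yaw] about the fixed x, y, z axes, in that order (R = Rz(yaw) Ry(pitch) Rx(roll)).
In Python, from bench import r gives the robot as it stands.
- The arm moves only by the tool apply_moves, never from a script. Its arguments are lists of equal length, an entry for each row: "angular": the turn, a rotation vector about the world's x, y, z in units of 8 degrees (1.0 is 8 degrees), a list of three; "travel": the shift along the world's x, y, z in units of 40 mm (1.0 is 40 mm), a list of three; "jaw": the opening, from 0 (shut) to 1 (fully open). A call has 1 to 20 rows; each row shifts and turns the commanded pose from where the row before left it; what a row does not reach is not made up. A row lasts 1/8 s, in which the tool goes at most 62.5 mm and 10.7 degrees, less where a joint would pass 70% of its speed; a pose out of reach is approached as far as the arm can. A call is refused whole if a number of a shift passes 1 or a number of a turn 1, either way. A call with a gripper value outside its range is refused whole. The fingers move at their own pace and stop on an object; "force" is the grip in N (left out, the last holds). Time passes only in rows, so rows that do not move let the fingers close. It gives the time, the measured TCP pose, the force, the opening and the grip force at its end, in the units of the state.
- r.sense(): the state, without advancing time (a new reading comes with each control period).
- r.snapshot(name): name is "scene" or "top"; returns a dict with "color" (384x512x3 uint8, red, green, blue), "fx", "fy", "cx", "cy" (pixels), "distortion" ([k1, k2, p1, p2, k3] as OpenCV has them; the pictures are not rectified), "R" (3x3) and "t" (3): a world point X has camera coordinates R X + t. Camera axes: x right, y down, z forward; pixel columns grow to the right and rows downward; lengths in mm; the calibration is good to about 2 mm. A picture is of the moment at which its call begins. There is no depth.
- r.hand_in(): hands the job in; it is judged then, once.
The state is a dict: "time": time; "joint_pos": joint angles; "qd": joint speeds; "joint_efforts": joint torques, N m; "tool_pos": TCP position; "tcp_rot": TCP orientation; "ft_force": force on the tool from outside, world axes, zero at the start; "wrist_torque": the same for the moment, N m; "finger_gap": finger opening in mm; "grip_force": force on a finger pad.
Only numpy, scipy, OpenCV 4.12 (cv2) and the standard library are available. Lean on these libraries where they do the work, as an engineer would, in place of code of your own. Each camera call takes 0.05 s, during which the arm holds its last target. There are 200 camera calls.

TASK

The glass plate is still half inside the plate reader. Lean lightly on top of it with the fingertips and draw it out towards the robot along its tray until its front edge is fully home against the front stop, then slide the bolt all the way across behind it so that the plate is locked in, and let go. It is glass: press with well under 25 N, do not ram it into the stop or drive the bolt hard against it, and leave the things around it alone.

Things in the scene. Friction and masses are not known exactly. Their poses are not given: they have to be found in the camera images.
- reader: Plate reader fixed to the bench: grey painted metal tray, its flat top (the bed) 20 mm above the bench. Origin on the bench on the tray's centre line; x runs along the tray away from the robot into the hood (the plate is drawn out along -x), y to the left, z up. Bed x -150 to +210, y -85 to +85 mm. Two steel guide rails along x, inner faces at y = -57.5 and +57.5 mm, tops 5 mm above the bed.
- hood_front (a point): Middle of the top front edge of the low white hood over the rear of the tray, at x = +30 mm in the reader's frame, 75 mm above the bench. The hood reaches from there to x = +212 mm, y -95 to +95 mm; the plate slides out of the slot under it.
- plate: Greenish glass plate, 130 (x) x 110 (y) x 6 mm, 0.17 to 0.27 kg, white frosted margin 14 mm wide along its front (-x) edge. Loose on the bed between the rails (2.5 mm play each side), rear part under the hood at the start. Origin at the centre of its underside, axes nearly the reader's; its top is 26 mm above the bench. Slips more easily on the bed than under fingertips; pressing with 6 to 12 N draws it.
- stop: Dark steel front stop across the front end of the bed, fixed to the reader: 12 mm thick (x), 120 mm wide (y), 14 mm high. Origin at the foot of the face the plate comes to rest against, mid-width, on the bed, at x = -140 mm in the reader's frame; axes as the reader's. With the plate home, the plate's origin is 65 mm behind this point.
- bolt (a joint): Steel slide bolt on the reader's left (+y). In m: 0 drawn back, 0.042 fully across; slides along the reader's -y with 1.5 N friction and stays put. Its bar (12 mm wide in x, top 10 mm above the bed) has its square nose at y = +64 mm (reader's frame) at 0, +22 mm at 0.042, front face at x = -7 mm: it passes 3 mm behind a plate that is home, and runs into the edge of one that is not.
- bolt_post (a point): Grip point on the bolt's upright square post, 12 x 12 mm: 56 mm above the bench, 10 mm below the post's top, 26 mm above the bar; moves with the bolt, at x = -1, y = +120 mm in the reader's frame at bolt 0. The bracket round the bar (x -20 to +17, y +79 to +129 mm) is up to 30 mm above the bench.
- bottle_a: Bystander: white plastic reagent bottle, 52 mm across, 120 mm high, without label, on the right of the reader. Origin at its underside.
- bottle_b: Bystander: white plastic reagent bottle with paper label, 52 mm across, 120 mm high, on the right of the reader. Origin at its underside.
- bottle_c: Bystander: amber bottle, 52 mm across, 120 mm high, on the left of the reader. Origin at its underside.
- beaker: Bystander: glass beaker, 68 mm across, 85 mm high, on the left. Origin at its underside.
- spatula: Bystander: thin steel laboratory spatula, 143 mm long, 4 mm thick, lying flat on the bench in front of the reader. Origin at its underside.
- vial: Bystander: small amber jar, 28 mm across, 45 mm high, standing on top of the reader's hood. Origin at its underside.
- slide_box: Bystander: grey plastic slide box, 85 x 75 x 30 mm, near the front left. Origin at its underside.
Not all that is in view belongs to the job. Of the things like the plate, leave any that is orange; of the rest the smaller one is meant.

How it is judged (in metres and radians):
On the way, in this order (a step that is already met when the one before it is completed fails the run):
1. the plate has been drawn home: its front edge within 2.5 mm of the stop (x of plate in the frame of stop below 0.0675 m), for 0.2 s.
2. the bolt is across behind the plate (value of joint bolt above 0.037 m), for 0.2 s.
At the end, for the whole second after the job is handed in: the plate lies flat on the bed with its front edge within 3.5 mm of the stop, at rest, the bolt is across behind it (at least 37 of its 42 mm), and nothing is held (x of plate in the frame of stop between 0.062 and 0.0685 m and z of plate in the frame of reader below 0.0225 m and value of joint bolt above 0.037 m and linear speed of plate below 0.01 m/s); the robot touches nothing.
It fails at once if the glass plate is pressed with more than 25 N (contact force between the fingers and plate above 25 N).
It fails at once if the plate is rammed into the stop (more than 20 N) (contact force between plate and stop above 20 N).
It fails at once if the bolt is driven against the plate with more than 10 N (contact force between bolt and plate above 10 N).
It fails at once if the plate is tipped up (angle between plate's own z axis and vertical above 0.1 rad).
It fails at once if a bystander is moved by more than 20 mm (distance of any of bottle_a, bottle_b, bottle_c, beaker, spatula, vial, slide_box from where it was at the start of the episode above 0.02 m).
It also fails if it takes over 61 s, if anything falls off the work surface, if the arm or the gripper's body presses on something with over 40 N, if the wrist force passes 120 N, or if a joint passes its speed limit or range.

## Working session

There is one attempt and no reset: what is moved stays moved. The work goes in short steps, Python scripts to look and compute and a tool call to move; the robot and the scene stay as the last step left them, time stands still between calls to the robot, and variables do not carry over. Pictures are saved under pics/ and viewed, at most 10 in all, crops included, and the job is handed in when it is done.

Besides the shell and the picture viewer there is one more tool, called after "Emit:" in YAML: its name, and indented under it one key for each argument. apply_moves: Moves the arm, as the interface text tells. Its arguments: {"type":"object","properties":{"angular":{"type":"array"},"travel":{"type":"array"},"jaw":{"type":"array"},"force":{"type":"number"}},"required":["angular","travel","jaw"]}

```bash
ls; mkdir -p pics; cat > h.py <<'E'
import numpy as np, cv2
from bench import r
def snap(n,f):
    s=r.snapshot(n); cv2.imwrite(f'pics/{f}.png',s['color'][:,:,::-1]); np.savez(f'{f}.npz',**{k:np.array(v) for k,v in s.items()}); return s
def load(f): return dict(np.load(f'{f}.npz'))
def K(s): return np.array([[s['fx'],0,s['cx']],[0,s['fy'],s['cy']],[0,0,1]],float)
def proj(s,X):
    return cv2.projectPoints(np.array(X,float).reshape(-1,3),cv2.Rodrigues(np.array(s['R'],float))[0],np.array(s['t'],float),K(s),np.array(s['distortion'],float))[0][:,0]
def back(s,uv,z):
    p=cv2.undistortPoints(np.array(uv,float).reshape(-1,1,2),K(s),np.array(s['distortion'],float))[:,0]
    R=np.array(s['R']);t=np.array(s['t']); d=np.c_[p,np.ones(len(p))]@R; c=-R.T@t
    return c+d*((z-c[2])/d[:,2])[:,None]
E
python3 - <<'E'
from h import *
for n in('scene','top'):
    s=snap(n,n+'0'); print(n,-np.array(s['R']).T@np.array(s['t']),s['fx'])
    cv2.imwrite(f'pics/{n}0b.png',cv2.resize(s['color'][:,:,::-1],(800,600),interpolation=cv2.INTER_CUBIC))
print(r.sense())
E
```

```text
pics
scene [1305.94516679 -680.46365804  778.52804966] 496.2275163031581
top [ 322.43936981  -11.27570575 1286.17780208] 486.2006920531408
{'time': 0.1, 'joint_pos': array([-7.62830823e+01,  7.51028109e+00,  8.53216318e+01, -2.00420146e-03,
        8.72612862e+01, -4.89121216e+00]), 'qd': array([-0.01237107, -0.07310434, -0.1766073 ,  0.00206983, -0.0474488 ,
       -0.10219595]), 'joint_efforts': array([ 1.58526705e-03, -5.70948529e+01, -5.01943874e+01, -1.62927131e-04,
        8.07556644e-03,  4.46193678e-05]), 'tool_pos': array([ 191.37977866, -568.19539751,  255.36799863]), 'tcp_rot': array([-1.79906970e+02, -5.95206985e-03,  1.86082225e+01]), 'ft_force': array([ 0.64719096,  0.15824492, -0.57862916]), 'wrist_torque': array([ 0.00532943,  0.01897518, -0.02390885]), 'grip_force': 0.0, 'finger_gap': 85.29623645731944}
```

View pics/top0b.png

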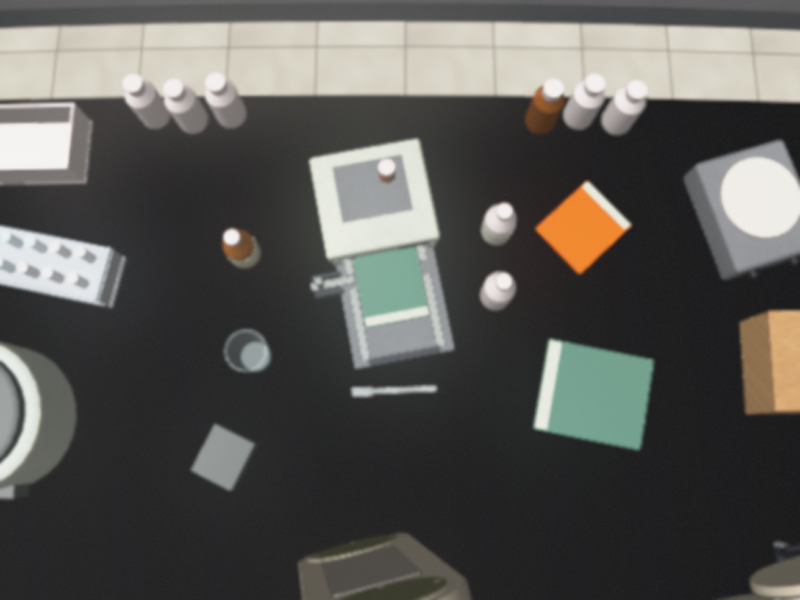

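View pics/scene0b.png

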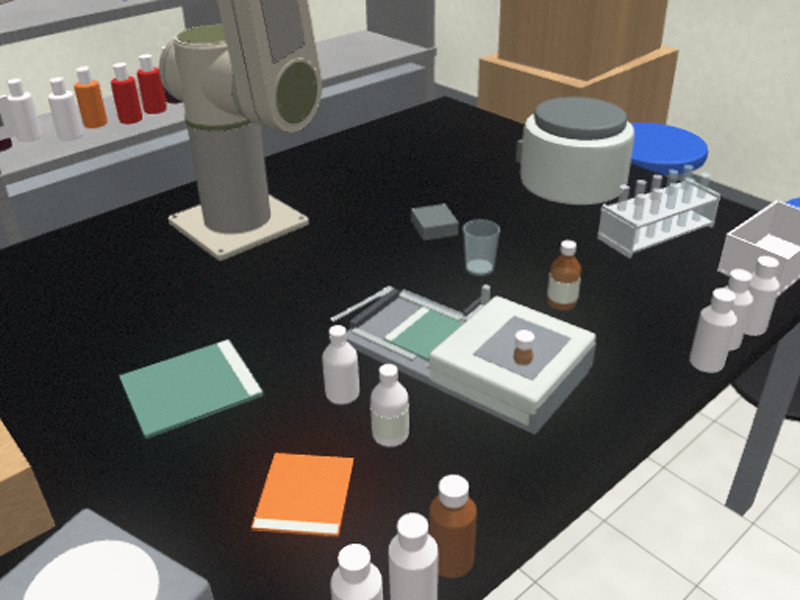

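The top view shows the reader tilted about 9°, with the plate's white margin at about (397,316) and the bolt post at about (315,285), both in the 800x600 picture. The scene view shows the post at about (486,293) and the stop at about (370,320). I'll zoom in for the corners.

```bash
python3 - <<'E'
from h import *
a=load('top0')['color'][80:240,190:310,::-1]; b=load('scene0')['color'][170:280,205:390,::-1]
cv2.imwrite('pics/ct.png',cv2.resize(a,None,fx=3.75,fy=3.75,interpolation=cv2.INTER_CUBIC))
cv2.imwrite('pics/cs.png',cv2.resize(b,None,fx=4.3,fy=4.3,interpolation=cv2.INTER_CUBIC))
E
```

```text
(no output)
```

View pics/ct.png

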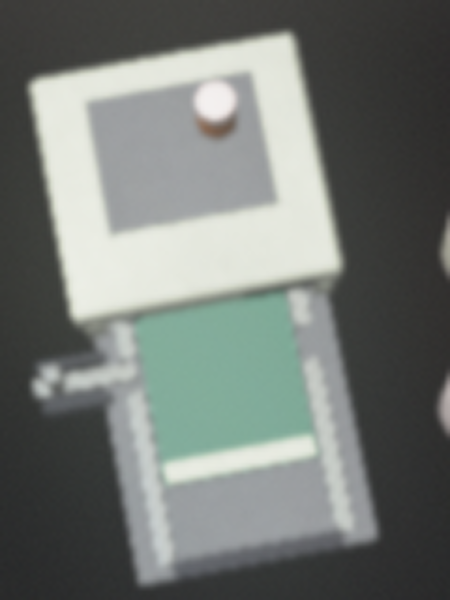

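View pics/cs.png

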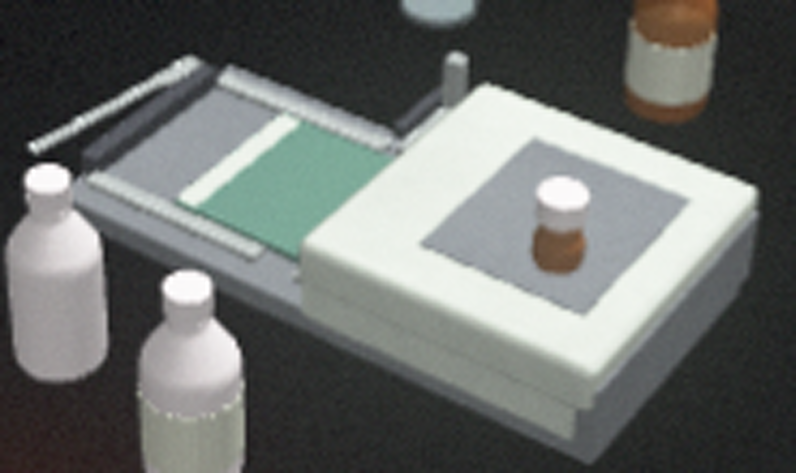

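The crops show the bed front corners at about (140,584) and (379,540) in the top crop. The hood top corners and plate margin are clear in both crops, and the post top is at (455,57) in the scene crop. I'll fit the reader pose from both views.

```bash
cat > fit.py <<'E'
from h import *
from scipy.optimize import least_squares
T=load('top0');S=load('scene0')
ct=lambda u,v:((u+.5)/3.75-.5+190,(v+.5)/3.75-.5+80)
cs=lambda u,v:((u+.5)/4.3-.5+205,(v+.5)/4.3-.5+170)
C=[(T,ct(140,584),(-150,85,20)),(T,ct(379,540),(-150,-85,20)),(T,ct(73,320),(30,95,75)),(T,ct(342,268),(30,-95,75)),(T,ct(30,83),(212,95,75)),(T,ct(295,33),(212,-95,75)),
(S,cs(487,84),(30,95,75)),(S,cs(303,247),(30,-95,75)),(S,cs(757,190),(212,95,75)),(S,cs(592,377),(212,-95,75)),(S,cs(455,57),(-1,120,66))]
def W(p,X):
    c,s=np.cos(p[2]),np.sin(p[2]); return np.array([p[0]+c*X[0]-s*X[1],p[1]+s*X[0]+c*X[1],X[2]])
f=lambda p:np.concatenate([proj(s,W(p,X))[0]-uv for s,uv,X in C])
q=least_squares(f,[500,0,.15],loss='soft_l1',x_scale=[100,100,.1]); p=q.x
if __name__=='__main__':
    print(p,np.degrees(p[2])); print(f(p).reshape(-1,2).round(1))
    def loc(w): 
        c,s=np.cos(p[2]),np.sin(p[2]); d=w[:2]-p[:2]; return (c*d[0]+s*d[1],-s*d[0]+c*d[1])
    for n,s,uv in[('FLt',T,ct(167,483)),('FRt',T,ct(317,455)),('FLs',S,cs(280,115)),('FRs',S,cs(179,199))]: print(n,loc(back(s,[uv],26)[0]))
    print('post',loc(back(T,[ct(45,375)],66)[0]),loc(back(S,[cs(455,57)],66)[0]))
    for X in [(-1,120,56),(-70,0,26),(-140,0,20),(30,0,75)]: print(X,W(p,X))
    # spatula, bottles, beaker, amber in reader frame (800x600 px of top)
    for n,uv,z in[('sp',(352,391),4),('sp2',(437,389),4),('botA',(495,305),0),('botB',(495,240),0),('amber',(242,262),0),('beaker',(258,360),0),('box',(222,458),30)]:
        w=back(T,[(uv[0]/1.5625,uv[1]/1.5625)],z)[0]; print(n,w.round(),np.round(loc(w)))
E
python3 fit.py
```

```text
[6.09362817e+02 1.30036088e+01 1.93380094e-01] 11.079863239353761
[[-0.1 -0.1]
 [-0.  -0.7]
 [ 0.1  0.1]
 [ 1.   0.3]
 [-0.2 -2.6]
 [-0.2 -2.1]
 [-1.9 -1.4]
 [-3.2 -1.5]
 [ 1.2 -0.6]
 [-0.2 -0. ]
 [ 0.2 -0.5]]
FLt (np.float64(-84.92174301609275), np.float64(53.29832391399525))
FRt (np.float64(-85.33289764376481), np.float64(-53.562294747264644))
FLs (np.float64(-83.49199236748564), np.float64(52.14478857472952))
FRs (np.float64(-80.8595160987549), np.float64(-51.21358139766269))
post (np.float64(-1.9341013232076598), np.float64(121.10530029397714)) (np.float64(-0.1734020216681813), np.float64(117.53762753935456))
(-1, 120, 56) [585.32020742 130.57466362  56.        ]
(-70, 0, 26) [ 5.40667598e+02 -4.48786556e-01  2.60000000e+01]
(-140, 0, 20) [471.97237967 -13.90118192  20.        ]
(30, 0, 75) [638.80362485  18.76892111  75.        ]
sp [408.  72.   4.] [-186.   97.]
sp2 [412. -71.   4.] [-210.  -44.]
botA [ 556. -172.    0.] [ -88. -171.]
botB [ 672. -174.    0.] [  26. -196.]
amber [631. 268.   0.] [ 71. 246.]
beaker [460. 234.   0.] [-104.  245.]
box [295. 282.  30.] [-256.  324.]
```

Emit:
apply_moves:
  angular:
    - [0, 0, -0.24]
    - [0, 0, -0.24]
    - [0, 0, -0.24]
    - [0, 0, -0.24]
    - [0, 0, 0]
    - [0, 0, 0]
    - [0, 0, 0]
    - [0, 0, 0]
    - [0, 0, 0]
    - [0, 0, 0]
    - [0, 0, 0]
    - [0, 0, 0]
    - [0, 0, 0]
    - [0, 0, 0]
    - [0, 0, 0]
    - [0, 0, 0]
    - [0, 0, 0]
  travel:
    - [0.623, 0.954, 0]
    - [0.623, 0.954, 0]
    - [0.623, 0.954, 0]
    - [0.623, 0.954, 0]
    - [0.623, 0.954, 0]
    - [0.623, 0.954, 0]
    - [0.623, 0.954, 0]
    - [0.623, 0.954, 0]
    - [0.623, 0.954, 0]
    - [0.623, 0.954, 0]
    - [0.623, 0.954, 0]
    - [0.623, 0.954, 0]
    - [0.623, 0.954, 0]
    - [0.623, 0.954, 0]
    - [0.623, 0.954, 0]
    - [0, 0, 0]
    - [0, 0, 0]
  jaw: [0, 0, 0, 0, 0, 0, 0, 0, 0, 0, 0, 0, 0, 0, 0, 0, 0]
  force: 20

```text
time: 2.22
tool_pos: [564.9, 3.8, 255.7]
tcp_rot: [180.0, 0.1, 11.0]
ft_force: [0.1, -0.6, 0.8]
finger_gap: -0.2
grip_force: 0.0
```

```bash
python3 -c "
from bench import r
print(r.tcp_to_tips, r.sense())"
```

```text
25.0 {'time': 2.225, 'joint_pos': array([-4.80591998e+00,  2.14153142e+00,  9.09636956e+01, -2.17253997e-02,
        8.69699089e+01,  7.42258992e+01]), 'qd': array([-1.21851621, -0.9256921 ,  0.43170227, -0.09678852, -0.09217621,
       -0.00197632]), 'joint_efforts': array([ 1.07445337e+00, -5.16145349e+01, -5.03472126e+01,  1.26620424e-01,
       -3.91026959e-02,  4.72963275e-02]), 'tool_pos': array([564.89836996,   3.75690396, 255.6553442 ]), 'tcp_rot': array([1.79999549e+02, 7.82038233e-02, 1.09693431e+01]), 'ft_force': array([ 0.1295938 , -0.60649741,  0.77412838]), 'wrist_torque': array([ 0.0159404 ,  0.03963708, -0.02034786]), 'grip_force': 0.0, 'finger_gap': -0.15580770084262566}
```

Emit:
apply_moves:
  angular:
    - [0, 0, 0]
    - [0, 0, 0]
    - [0, 0, 0]
    - [0, 0, 0]
    - [0, 0, 0]
    - [0, 0, 0]
    - [0, 0, 0]
    - [0, 0, 0]
    - [0, 0, 0]
  travel:
    - [0, 0, -0.8]
    - [0, 0, -1]
    - [0, 0, -1]
    - [0, 0, -1]
    - [0, 0, -0.7]
    - [0, 0, -0.3]
    - [0, 0, -0.1]
    - [0, 0, 0]
    - [0, 0, 0]
  jaw: [0, 0, 0, 0, 0, 0, 0, 0, 0]

```text
time: 3.35
tool_pos: [566.3, 3.6, 61.8]
tcp_rot: [180.0, -0.1, 10.9]
ft_force: [1.1, 0.7, -0.2]
finger_gap: 0.1
grip_force: 0.0
```

Emit:
apply_moves:
  angular:
    - [0, 0, 0]
    - [0, 0, 0]
    - [0, 0, 0]
    - [0, 0, 0]
    - [0, 0, 0]
    - [0, 0, 0]
  travel:
    - [0, 0, -0.05]
    - [0, 0, -0.05]
    - [0, 0, -0.05]
    - [0, 0, -0.03]
    - [0, 0, 0]
    - [0, 0, 0]
  jaw: [0, 0, 0, 0, 0, 0]

```text
time: 4.1
tool_pos: [565.3, 3.8, 53.1]
tcp_rot: [180.0, -0.0, 10.9]
ft_force: [0.5, -0.1, -0.3]
finger_gap: -0.2
grip_force: 0.0
```

Emit:
apply_moves:
  angular:
    - [0, 0, 0]
    - [0, 0, 0]
    - [0, 0, 0]
    - [0, 0, 0]
  travel:
    - [0, 0, -0.0125]
    - [0, 0, -0.0125]
    - [0, 0, -0.0125]
    - [0, 0, 0]
  jaw: [0, 0, 0, 0]

```text
time: 4.6
tool_pos: [565.2, 3.8, 51.5]
tcp_rot: [-180.0, 0.0, 10.9]
ft_force: [-0.4, 0.1, -0.1]
finger_gap: 0.1
grip_force: 0.0
```

Emit:
apply_moves:
  angular:
    - [0, 0, 0]
    - [0, 0, 0]
    - [0, 0, 0]
  travel:
    - [0, 0, -0.0125]
    - [0, 0, -0.0125]
    - [0, 0, 0]
  jaw: [0, 0, 0]

```text
time: 4.97
tool_pos: [565.4, 3.8, 51.1]
tcp_rot: [180.0, -0.0, 10.9]
ft_force: [-2.4, 0.1, 3.9]
finger_gap: 0.2
grip_force: 2.6
```

Emit:
apply_moves:
  angular:
    - [0, 0, 0]
    - [0, 0, 0]
    - [0, 0, 0]
  travel:
    - [0, 0, -0.0125]
    - [0, 0, 0]
    - [0, 0, 0]
  jaw: [0, 0, 0]

```text
time: 5.35
tool_pos: [565.7, 3.7, 51.0]
tcp_rot: [180.0, -0.0, 10.9]
ft_force: [-2.4, 0.4, 8.6]
finger_gap: 0.1
grip_force: 4.2
```

Emit:
apply_moves:
  angular:
    - [0, 0, 0]
    - [0, 0, 0]
    - [0, 0, 0]
    - [0, 0, 0]
    - [0, 0, 0]
    - [0, 0, 0]
    - [0, 0, 0]
    - [0, 0, 0]
    - [0, 0, 0]
    - [0, 0, 0]
  travel:
    - [-0.025, -0.0048, 0]
    - [-0.05, -0.0096, 0]
    - [-0.05, -0.0096, 0]
    - [-0.05, -0.0096, 0]
    - [-0.05, -0.0096, 0]
    - [-0.05, -0.0096, 0]
    - [-0.05, -0.0096, 0]
    - [-0.05, -0.0096, 0]
    - [-0.05, -0.0096, 0]
    - [-0.025, -0.0048, 0]
  jaw: [0, 0, 0, 0, 0, 0, 0, 0, 0, 0]

```text
time: 6.6
tool_pos: [548.4, 0.2, 51.1]
tcp_rot: [180.0, -0.2, 10.9]
ft_force: [1.8, 0.0, 5.6]
finger_gap: 0.1
grip_force: 2.8
```

```bash
python3 - <<'E'
from h import *
s=snap('scene','s1')
cv2.imwrite('pics/s1c.png',cv2.resize(s['color'][170:280,205:390,::-1],None,fx=4.3,fy=4.3,interpolation=cv2.INTER_CUBIC))
E
```

```text
(no output)
```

View pics/s1c.png

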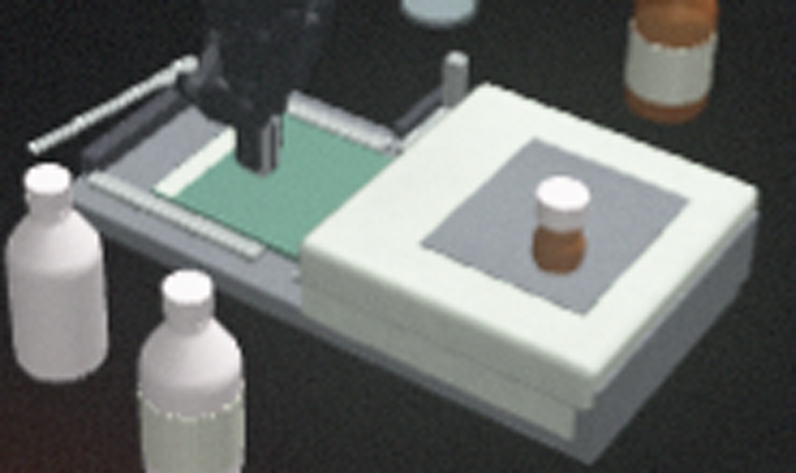

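The plate is following: its right front corner moved from (179,199) to (154,189), about 17 mm. The press force dropped to 5.6 N, so I'll add a little and keep drawing.

Emit:
apply_moves:
  angular:
    - [0, 0, 0]
    - [0, 0, 0]
    - [0, 0, 0]
    - [0, 0, 0]
    - [0, 0, 0]
    - [0, 0, 0]
    - [0, 0, 0]
    - [0, 0, 0]
    - [0, 0, 0]
    - [0, 0, 0]
    - [0, 0, 0]
    - [0, 0, 0]
  travel:
    - [-0.025, -0.0048, -0.006]
    - [-0.05, -0.0096, -0.002]
    - [-0.05, -0.0096, 0]
    - [-0.05, -0.0096, 0]
    - [-0.05, -0.0096, 0]
    - [-0.05, -0.0096, 0]
    - [-0.05, -0.0096, 0]
    - [-0.05, -0.0096, 0]
    - [-0.05, -0.0096, 0]
    - [-0.05, -0.0096, 0]
    - [-0.05, -0.0096, 0]
    - [-0.05, -0.0096, 0]
  jaw: [0, 0, 0, 0, 0, 0, 0, 0, 0, 0, 0, 0]

```text
time: 8.15
tool_pos: [525.8, -4.2, 51.1]
tcp_rot: [179.9, -0.2, 10.9]
ft_force: [3.5, 0.3, 6.4]
finger_gap: -0.1
grip_force: 3.4
```

Emit:
apply_moves:
  angular:
    - [0, 0, 0]
    - [0, 0, 0]
    - [0, 0, 0]
    - [0, 0, 0]
    - [0, 0, 0]
    - [0, 0, 0]
    - [0, 0, 0]
    - [0, 0, 0]
  travel:
    - [-0.03, -0.0058, -0.002]
    - [-0.025, -0.0048, -0.002]
    - [-0.025, -0.0048, 0]
    - [-0.025, -0.0048, 0]
    - [-0.025, -0.0048, 0]
    - [-0.025, -0.0048, 0]
    - [-0.025, -0.0048, 0]
    - [-0.025, -0.0048, 0]
  jaw: [0, 0, 0, 0, 0, 0, 0, 0]

```text
time: 9.15
tool_pos: [517.9, -5.8, 51.1]
tcp_rot: [179.9, -0.2, 10.9]
ft_force: [2.4, 0.1, 7.3]
finger_gap: -0.0
grip_force: 3.7
```

```bash
python3 - <<'E'
from h import *
s=snap('scene','s2')
cv2.imwrite('pics/s2c.png',cv2.resize(s['color'][170:230,205:305,::-1],None,fx=7.5,fy=7.5,interpolation=cv2.INTER_CUBIC))
E
```

```text
(no output)
```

View pics/s2c.png

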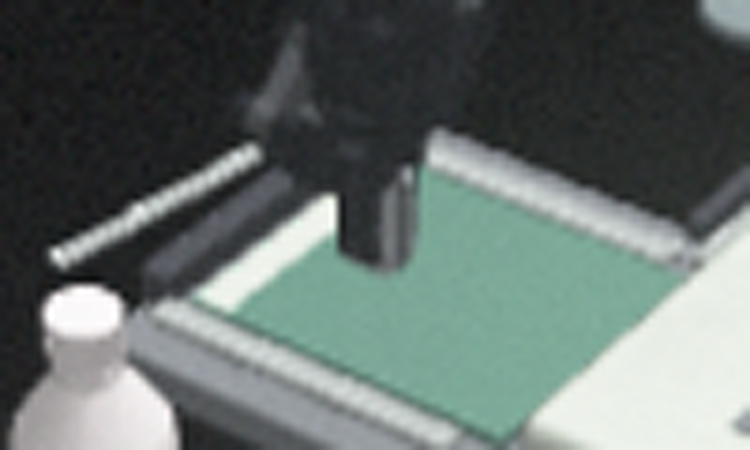

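The margin's front edge, near (197,293), is still a narrow strip away from the stop near (155,290). I'll carry on slowly.

Emit:
apply_moves:
  angular:
    - [0, 0, 0]
    - [0, 0, 0]
    - [0, 0, 0]
    - [0, 0, 0]
    - [0, 0, 0]
    - [0, 0, 0]
  travel:
    - [-0.02, -0.0038, 0]
    - [-0.02, -0.0038, 0]
    - [-0.02, -0.0038, 0]
    - [-0.02, -0.0038, 0]
    - [-0.02, -0.0038, 0]
    - [-0.02, -0.0038, 0]
  jaw: [0, 0, 0, 0, 0, 0]

```text
time: 9.95
tool_pos: [513.0, -6.8, 51.0]
tcp_rot: [179.9, -0.2, 10.9]
ft_force: [2.9, 0.4, 7.9]
finger_gap: 0.1
grip_force: 3.7
```

Emit:
apply_moves:
  angular:
    - [0, 0, 0]
    - [0, 0, 0]
    - [0, 0, 0]
    - [0, 0, 0]
  travel:
    - [-0.02, -0.0038, 0]
    - [-0.02, -0.0038, 0]
    - [-0.02, -0.0038, 0]
    - [-0.02, -0.0038, 0]
  jaw: [0, 0, 0, 0]

```text
time: 10.45
tool_pos: [510.0, -7.3, 51.1]
tcp_rot: [179.9, -0.2, 10.9]
ft_force: [4.4, 0.1, 6.9]
finger_gap: 0.4
grip_force: 3.4
```

Emit:
apply_moves:
  angular:
    - [0, 0, 0]
    - [0, 0, 0]
    - [0, 0, 0]
    - [0, 0, 0]
  travel:
    - [-0.02, -0.0038, 0]
    - [-0.02, -0.0038, 0]
    - [-0.02, -0.0038, 0]
    - [0, 0, 0]
  jaw: [0, 0, 0, 0]

```text
time: 10.95
tool_pos: [507.5, -7.8, 51.0]
tcp_rot: [179.9, -0.2, 10.9]
ft_force: [3.4, 0.5, 7.3]
finger_gap: -0.2
grip_force: 3.6
```

```bash
cat > loc.py <<'E'
import sys
from fit import *
s=snap('scene',sys.argv[1])
# intensity profile along the reader's x at several y (plate-top height), averaged
g=s['color'].astype(np.float32).mean(2)
for n,im in[('0',load('s2')['color'].astype(np.float32).mean(2)),('now',g)]:
  for y in(-45,-38,-30):
    xs=np.arange(-150,-105,1.5); uv=np.mean([[proj(s,W(p,(x,y+d,26)))[0] for x in xs] for d in(-4,-2,0,2,4)],0)
    v=np.mean([cv2.remap(im,np.array([[proj(s,W(p,(x,y+d,26)))[0] for x in xs]],np.float32),None,cv2.INTER_LINEAR)[0] for d in(-4,-2,0,2,4)],0)
    print(n,y,v.round().astype(int))
E
python3 loc.py s3
```

```text
0 -45 [ 92  91  86  78  67  60  58  58  63  74 102 137 176 206 226 234 236 236
 236 235 232 220 200 174 156 147 146 147 147 147]
0 -38 [ 95  93  85  76  67  61  58  59  64  77 105 144 184 213 229 235 238 238
 238 237 231 217 195 170 154 148 148 148 148 147]
0 -30 [ 94  92  85  75  66  60  59  60  64  77 103 140 179 209 226 235 238 238
 238 238 234 220 198 173 156 148 146 146 146 146]
now -45 [ 91  90  86  78  69  66  78 112 159 199 225 233 236 236 236 234 227 210
 188 166 152 147 147 148 147 147 146 147 147 147]
now -38 [ 94  92  85  76  70  72  91 129 175 212 229 236 238 239 238 235 226 210
 188 165 152 147 146 147 146 146 146 147 147 146]
now -30 [ 94  92  86  76  68  68  82 117 163 202 226 235 238 238 238 236 228 213
 190 166 151 146 146 146 146 146 146 147 147 146]
```

Emit:
apply_moves:
  angular:
    - [0, 0, 0]
    - [0, 0, 0]
    - [0, 0, 0]
    - [0, 0, 0]
    - [0, 0, 0]
  travel:
    - [-0.02, -0.0038, 0]
    - [-0.02, -0.0038, 0]
    - [-0.02, -0.0038, 0]
    - [-0.02, -0.0038, 0]
    - [0, 0, 0]
  jaw: [0, 0, 0, 0, 0]

```text
time: 11.62
tool_pos: [504.3, -8.4, 51.1]
tcp_rot: [179.9, -0.2, 10.9]
ft_force: [2.6, 1.4, 7.3]
finger_gap: 0.2
grip_force: 3.6
```

```bash
python3 loc.py s4 | tail -3
```

```text
187 166 154 148 147 147 147 146 146 147 147 147]
now -30 [ 95  93  86  76  67  66  81 118 165 203 226 235 237 237 238 236 228 212
 188 164 152 147 146 146 146 145 145 146 146 146]
```

The plate did not move while the fingertips slid 3 mm, so it is home. I'll lift off.

Emit:
apply_moves:
  angular:
    - [0, 0, 0]
    - [0, 0, 0]
    - [0, 0, 0]
    - [0, 0, 0]
    - [0, 0, 0]
    - [0, 0, 0]
    - [0, 0, 0]
  travel:
    - [0, 0, 0.03]
    - [0, 0, 0.1]
    - [0, 0, 0.5]
    - [0, 0, 1]
    - [0, 0, 1]
    - [0, 0, 0.5]
    - [0, 0, 0]
  jaw: [0, 0, 0, 0, 0, 0, 0]

```text
time: 12.55
tool_pos: [503.3, -8.4, 176.3]
tcp_rot: [179.9, -0.2, 10.9]
ft_force: [0.1, -0.3, 0.2]
finger_gap: 0.1
grip_force: 0.0
```

```bash
sed -i 's/(-45,-38,-30)/(-40,-20,0,20,40)/' loc.py; python3 loc.py s5 | tail -10; python3 - <<'E'
from h import *
s=load('s5')
cv2.imwrite('pics/s5c.png',cv2.resize(s['color'][150:230,205:325,::-1],None,fx=6.5,fy=6.5,interpolation=cv2.INTER_CUBIC))
from fit import *
print('behind post (-1,158,z):',W(p,(-1,158,0)),r.sense()['tool_pos'])
E
```

```text
now -40 [ 95  93  86  77  70  71  88 125 172 211 230 236 237 237 237 234 226 209
 185 164 151 148 147 147 147 147 147 146 147 147]
now -20 [ 94  91  85  78  72  73  92 130 176 213 229 236 238 238 237 233 224 206
 186 166 153 148 146 146 146 146 146 147 146 146]
now 0 [ 94  92  88  80  72  70  90 128 173 207 226 235 238 238 238 235 226 211
 188 167 154 148 146 146 146 147 147 146 146 146]
now 20 [ 95  92  86  77  68  69  85 125 170 205 225 235 237 237 237 235 227 211
 188 166 153 148 147 147 147 148 148 148 147 147]
now 40 [ 94  92  85  74  67  70  88 125 170 207 227 235 237 238 237 234 226 211
 188 165 151 147 147 147 147 147 146 146 146 147]
behind post (-1,158,z): [578.01747851 167.86635372   0.        ] [502.39740961  -8.24872842 174.64480912]
```

View pics/s5c.png

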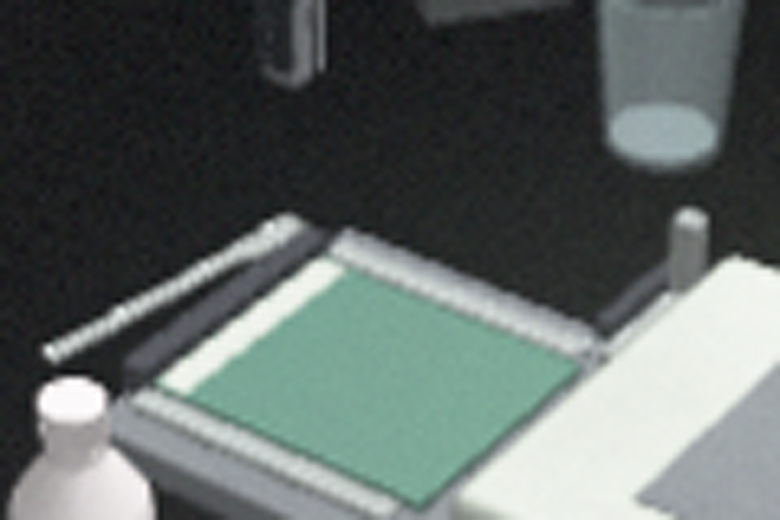

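The plate lies square against the stop, with its front margin running from (165,385) to (335,265) and the post at (688,245). Next I'll go outside the post.

Emit:
apply_moves:
  angular:
    - [0, 0, 0]
    - [0, 0, 0]
    - [0, 0, 0]
    - [0, 0, 0]
    - [0, 0, 0]
    - [0, 0, 0]
    - [0, 0, 0]
    - [0, 0, 0]
    - [0, 0, 0]
    - [0, 0, 0]
    - [0, 0, 0]
  travel:
    - [0.377, 0.89, 0]
    - [0.377, 0.89, 0]
    - [0.377, 0.89, 0]
    - [0.377, 0.89, 0]
    - [0.377, 0.89, 0]
    - [0, 0, 0]
    - [0, 0, -0.8]
    - [0, 0, -0.9]
    - [0, 0, -0.7]
    - [0, 0, -0.25]
    - [0, 0, 0]
  jaw: [0, 0, 0, 0, 0, 0, 0, 0, 0, 0, 0]

```text
time: 13.98
tool_pos: [576.9, 169.1, 67.7]
tcp_rot: [180.0, 0.1, 10.9]
ft_force: [0.7, 0.0, 0.5]
finger_gap: 0.3
grip_force: 0.0
```

```bash
python3 - <<'E'
from fit import *
s=snap('scene','s6')
c=s['color'][150:230,265:385,::-1]
t=snap('top','t6')['color'][145:205,175:265,::-1]
c=cv2.resize(c,(800,533),interpolation=cv2.INTER_CUBIC);cv2.imwrite('pics/s6c.png',c)
x=r.sense()['tool_pos']; a,b=np.cos(p[2]),np.sin(p[2]); d=x[:2]-p[:2]; print(x,a*d[0]+b*d[1],-b*d[0]+a*d[1])
E
```

```text
[578.58182103 169.64148132  69.89026179] -0.1050378452924825 159.63358599530991
```

View pics/s6c.png

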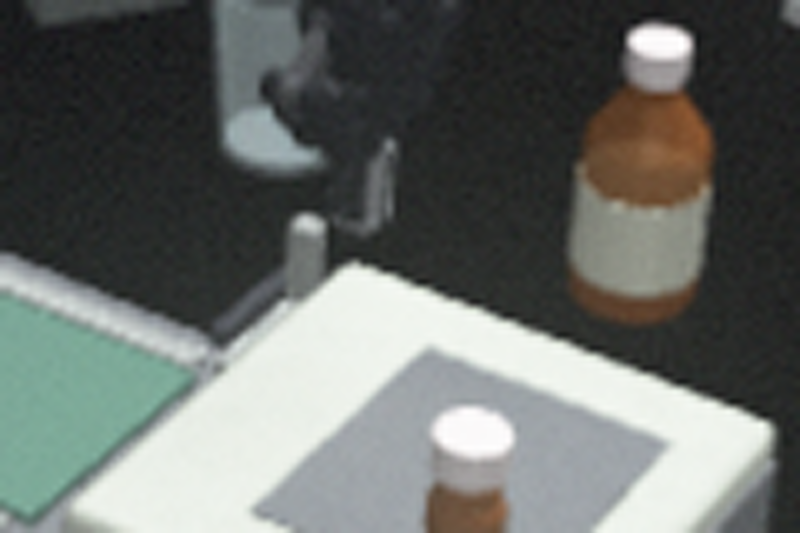

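The fingertips (358,225) stand on the far side of the post (305,255) and in line with it. I'll push towards -y of the reader.

Emit:
apply_moves:
  angular:
    - [0, 0, 0]
    - [0, 0, 0]
    - [0, 0, 0]
    - [0, 0, 0]
    - [0, 0, 0]
    - [0, 0, 0]
    - [0, 0, 0]
    - [0, 0, 0]
    - [0, 0, 0]
    - [0, 0, 0]
    - [0, 0, 0]
    - [0, 0, 0]
  travel:
    - [0.018, -0.098, 0]
    - [0.018, -0.098, 0]
    - [0.018, -0.098, 0]
    - [0.009, -0.049, 0]
    - [0.009, -0.049, 0]
    - [0.009, -0.049, 0]
    - [0.009, -0.049, 0]
    - [0.009, -0.049, 0]
    - [0.009, -0.049, 0]
    - [0.009, -0.049, 0]
    - [0.009, -0.049, 0]
    - [0, 0, 0]
  jaw: [0, 0, 0, 0, 0, 0, 0, 0, 0, 0, 0, 0]

```text
time: 15.58
tool_pos: [583.0, 142.1, 68.8]
tcp_rot: [180.0, -0.0, 10.9]
ft_force: [1.4, -0.2, -0.4]
finger_gap: -0.1
grip_force: 0.2
```

Emit:
apply_moves:
  angular:
    - [0, 0, 0]
    - [0, 0, 0]
    - [0, 0, 0]
    - [0, 0, 0]
    - [0, 0, 0]
    - [0, 0, 0]
    - [0, 0, 0]
    - [0, 0, 0]
    - [0, 0, 0]
    - [0, 0, 0]
  travel:
    - [0.009, -0.049, 0]
    - [0.009, -0.049, 0]
    - [0.009, -0.049, 0]
    - [0.009, -0.049, 0]
    - [0.009, -0.049, 0]
    - [0.009, -0.049, 0]
    - [0.009, -0.049, 0]
    - [0.009, -0.049, 0]
    - [0.009, -0.049, 0]
    - [0.009, -0.049, 0]
  jaw: [0, 0, 0, 0, 0, 0, 0, 0, 0, 0]

```text
time: 16.82
tool_pos: [586.6, 122.6, 68.8]
tcp_rot: [-180.0, -0.0, 10.9]
ft_force: [0.2, 1.7, -0.1]
finger_gap: -0.1
grip_force: 0.8
```

```bash
python3 - <<'E'
from fit import *
s=snap('scene','s7')
c=s['color'][150:230,265:385,::-1]
cv2.imwrite('pics/s7c.png',cv2.resize(c,(800,533),interpolation=cv2.INTER_CUBIC))
E
```

```text
(no output)
```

View pics/s7c.png

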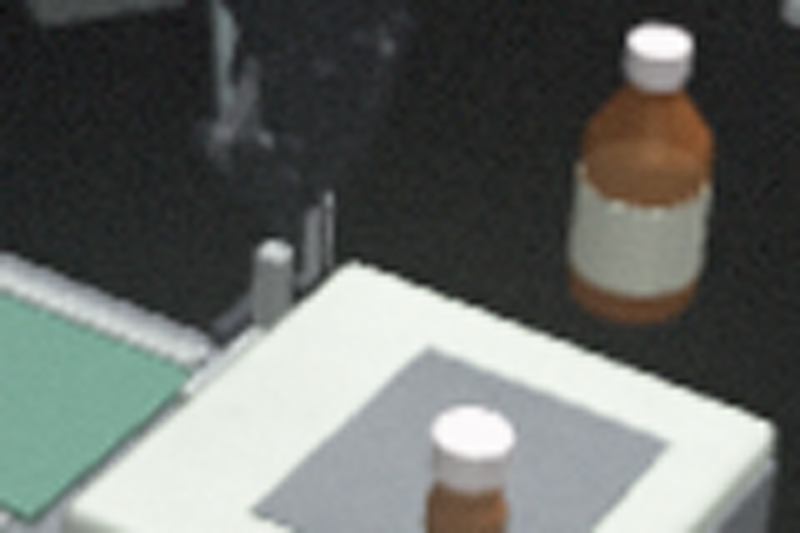

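The post has moved from (305,222) to (273,248) with about 1.7 N, so the bolt is sliding. I'll continue.

Emit:
apply_moves:
  angular:
    - [0, 0, 0]
    - [0, 0, 0]
    - [0, 0, 0]
    - [0, 0, 0]
    - [0, 0, 0]
    - [0, 0, 0]
    - [0, 0, 0]
  travel:
    - [0.009, -0.049, 0]
    - [0.009, -0.049, 0]
    - [0.009, -0.049, 0]
    - [0.009, -0.049, 0]
    - [0.009, -0.049, 0]
    - [0.009, -0.049, 0]
    - [0.009, -0.049, 0]
  jaw: [0, 0, 0, 0, 0, 0, 0]

```text
time: 17.75
tool_pos: [589.1, 108.9, 68.8]
tcp_rot: [-180.0, 0.0, 10.9]
ft_force: [0.0, 3.0, 0.0]
finger_gap: 0.3
grip_force: 0.9
```

```bash
cat > post.py <<'E'
import sys
from fit import *
s=snap('scene',sys.argv[1]) 
def loc(w):
    c,q=np.cos(p[2]),np.sin(p[2]); d=w[:2]-p[:2]; return np.round([c*d[0]+q*d[1],-q*d[0]+c*d[1]],1)
# template-match the post top found in s6 at crop (305,222)->px
def find(im):
    a=load('s6')['color']; u,v=265+305*.15,150+222*.15; u,v=int(round(u)),int(round(v))
    t=a[v-4:v+8,u-4:u+5]; roi=im[165:225,270:325]
    m=cv2.matchTemplate(roi,t,cv2.TM_SQDIFF_NORMED); l=cv2.minMaxLoc(m); return (l[2][0]+270+4,l[2][1]+165+4),l[0]
for f in('s6','s7',sys.argv[1]):
    uv,q=find(load(f)['color']); print(f,uv,round(q,3),loc(back(s,[uv],66)[0]))
print(loc(r.sense()['tool_pos']))
E
python3 post.py s8
```

```text
s6 (311, 183) 0.0 [  1.3 117.9]
s7 (306, 187) 0.022 [ 0.9 94.6]
s8 (303, 190) 0.032 [ 2.1 78.6]
[-1.5 98. ]
```

Emit:
apply_moves:
  angular:
    - [0, 0, 0]
    - [0, 0, 0]
    - [0, 0, 0]
    - [0, 0, 0]
  travel:
    - [0.003, -0.0165, 0]
    - [0.003, -0.0165, 0]
    - [0.003, -0.0165, 0]
    - [0, 0, 0]
  jaw: [0, 0, 0, 0]

```text
time: 18.3
tool_pos: [589.1, 108.6, 68.9]
tcp_rot: [-179.9, -0.0, 11.0]
ft_force: [0.8, 10.2, 1.3]
finger_gap: -0.1
grip_force: 4.7
```

Emit:
apply_moves:
  angular:
    - [0, 0, 0]
    - [0, 0, 0]
    - [0, 0, 0]
    - [0, 0, 0]
    - [0, 0, 0]
    - [0, 0, 0]
    - [0, 0, 0]
    - [0, 0, 0]
    - [0, 0, 0]
  travel:
    - [-0.009, 0.049, 0]
    - [-0.05, 0.25, 0]
    - [-0.05, 0.25, 0]
    - [0, 0.1, 0.2]
    - [0, 0, 1]
    - [0, 0, 1]
    - [0, 0, 1]
    - [0, 0, 0.3]
    - [0, 0, 0]
  jaw: [0, 0, 0, 0, 0, 0, 0, 0, 0]

```text
time: 19.42
tool_pos: [585.5, 133.1, 209.7]
tcp_rot: [180.0, -0.1, 10.9]
ft_force: [-0.3, 0.8, -0.2]
finger_gap: -0.1
grip_force: 0.0
```

```bash
python3 post.py s9; sed -i 's/s=snap/print("plate");s=snap/' loc.py; python3 loc.py s10 | tail -10; python3 - <<'E'
from h import *
s=load('s10')
cv2.imwrite('pics/s10c.png',cv2.resize(s['color'][150:230,205:325,::-1],None,fx=6.5,fy=6.5,interpolation=cv2.INTER_CUBIC))
E
```

```text
s6 (311, 183) 0.0 [  1.3 117.9]
s7 (306, 187) 0.022 [ 0.9 94.6]
s9 (303, 190) 0.031 [ 2.1 78.6]
[ -1.1 122.4]
now -40 [ 95  92  86  77  70  72  90 126 173 211 229 236 237 238 237 234 226 210
 186 164 151 148 147 148 148 147 146 147 147 148]
now -20 [ 95  91  84  78  72  73  91 129 175 212 228 236 238 238 237 233 224 206
 185 166 153 147 146 146 147 147 147 147 147 147]
now 0 [ 93  91  86  79  73  73  92 128 172 207 227 235 238 239 238 235 226 211
 188 166 152 147 146 146 147 148 147 146 146 147]
now 20 [ 95  93  86  77  68  69  85 124 169 204 225 234 236 237 236 234 227 212
 188 165 152 147 147 147 147 146 146 146 147 147]
now 40 [ 94  92  85  75  68  71  89 126 171 208 228 236 238 238 237 235 227 211
 187 164 150 146 146 147 147 147 146 146 146 147]
```

View pics/s10c.png

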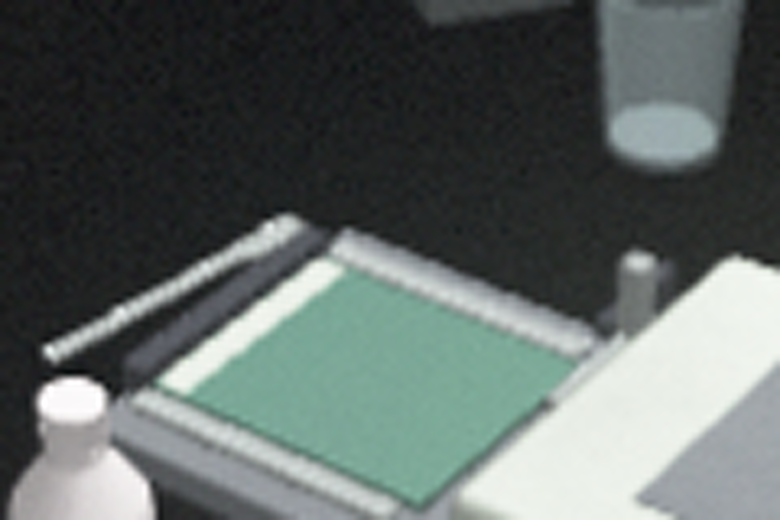

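The bar now lies behind the plate's rear edge, near (590,370), with the post at (638,290). The plate hasn't shifted and the push ended on the bolt's hard stop, so I'll hand in.

```bash
python3 -c "
from bench import r
print(r.hand_in())"
```

```text
the job is handed in; nothing more can be done
None
```

The plate is home against the front stop and the bolt is across behind it at its end stop; the arm is clear and the job was handed in at about 19.5 s, though the hand-in returned no verdict.

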